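Clip the recipe panel to its cookbook stand

TASK

The recipe panel only leans loosely on the cookbook stand. Pick up the orange spring clip, squeeze it open and clip it well over the side edge of the leaning board that is nearer to the robot, about half way up and square to the edge, so that its jaws pinch panel and board together. Leave it holding by itself, with the panel and everything else still in place.

Things in the scene. Friction and masses are not known exactly. Their poses are not given: they have to be found in the camera images.
- clip: Orange spring clip like a big clothes peg, 110 mm long, 40 mm wide along its hinge, about 90 g, lying on its side. Pose of its left half (+y): origin on the hinge axis at the clip's lower side; z = hinge axis, up across the width (0 to 40 mm); +x to the jaws (tips at 50 mm), -x to the handles (ends at about -60 mm). Shut, the halves mirror each other about this x-z plane, jaw tips touching.
- clip_lever (a joint): How far the clip is squeezed open, rad: 0 shut, 0.6 at a hard stop. The halves' mid-plane is the left half's x-z plane turned by minus half this value about the clip's z. Sprung: squeezing the handles takes 7 N to start, 11 N at the stop. At 0.2 the rubber pads (last 20 mm of the jaws) are parallel, 10 mm apart: properly clipped it reads about 0.2.
- clip_grip (a point): Between the handles, 42 mm behind the hinge, mid-width (20 mm above the worktop), on the left half's x-z plane: the place to squeeze, across the clip's y. The handle plates are 40 mm wide and flat from 22 mm behind the hinge to their ends; shut they flare, 51 mm over their outsides here, 56 mm at the ends; fully squeezed 26 mm here; at joint 0.28 they are parallel.
- jaw_left (a point): Inner tip of the left half's jaw (+y), mid-width. Fully squeezed, the gap between the jaws is 30 mm at the tips and 22 mm at 31 mm from the hinge, where the 20 mm long rubber pads begin; the throat is free for an edge to within 18 mm of the hinge.
- jaw_right (a point): Inner tip of the other half's jaw, mid-width. Half way between the two tip points is the middle of the jaws' mouth.
- stand_board: Leaning backboard of the wooden cookbook stand (fixed), 190 mm wide, 240 mm long up its slope, 6 mm thick, leaning back 27 deg from vertical; the stand's back is turned roughly to the range on the right. Origin: middle of its lower end, front face. z up the slope, x through it to the back (faces at 0 and 6 mm), y along its width; the side edge nearer the robot is at y = -95 mm.
- board_edge (a point): Point on the board's side edge nearer the robot, 115 mm up the slope, in the middle (board x = 1 mm) of the 10 mm stack of panel and board. The clip goes on about here, jaws pointing along the board's +y. The ledge and its 12 mm lip are only at the board's lower end; the props behind it only within 40 mm of its middle line.
- recipe_panel: Loose stiff laminated recipe panel with a picture of a dish, 188 x 225 x 4 mm, about 160 g, standing on the ledge, flat against the board's front; its side edges lie within 5 mm of the board's. Origin: middle of its lower back edge; its frame has z upright and -x to the front (only the panel leans).
- mug: White mug with a handle, 95 mm high, a bystander; origin under its middle.
- tin: Tin can, 76 mm across, 58 mm high, a bystander; origin under its middle.
- lemon: Lemon, 83 mm long, a bystander; origin under its middle.
- garlic: Garlic bulb, 53 mm, a bystander; origin under its middle.
- salt_shaker: Glass salt shaker with a grey top, 90 mm high, a bystander; origin under its middle.
- pepper_mill: Dark wooden pepper mill, 170 mm high, a bystander; origin under its middle.
Things that resemble listed ones, but are neither listed nor needed, are in the scene too. What is meant by the clip is not green, and is the smaller of those in its own colour.

How it is judged:
By the outcome, as a careful person would: the job done as asked, in the order asked, and still so for the second after the job is handed in, with the robot touching nothing.
It also fails if it takes over 38 s, if anything falls off the work surface, if the arm or the gripper's body presses on something with over 40 N, if the wrist force passes 120 N, or if a joint passes its speed limit or range.

ROBOT

A 6-joint arm with a two-finger parallel gripper is mounted at the origin on a cart in front of the work surface, level with it; the furniture and walls round the work are solid. World frame = base frame: x ahead of the robot, y to its left, z up, the work surface at z = 0. Lengths are in mm, angles in rad, forces in N, time in s.
With the tool pointing down it reaches from about 350 to 775 mm from the base axis. Payload 7.3 kg.
Tool frame: the origin (TCP) lies at the very end of the fingers, on their centre line; the grasp point (between the pads) lies bot.grip_point_offset behind it (bot.grip_point_offset is the distance from the TCP to the grasp point, in mm); z points along the fingers, y is the line along which they close (so a half turn about z gives the same grasp; the last joint's range is limited). The gripper opens to 92 mm and grips with 3 to 60 N. Pads are 19 mm wide; open, the fingers measure 130 mm over their backs; the gripper's body (75 mm by 190 mm) begins 47 mm behind the grasp point.
Start: joints at [-1.405, 0.342, 1.524, -0, 1.275, -0.146], TCP at [161.078, -499.699, 226.741] pointing down, gripper open.
Joint ranges: [-2.53, 2.53], [-0.77, 2.02], [0.04, 2.7], [-1, 4.14], [0.28, 2.66], [-3.11, 3.11]. Speed limits (rad/s): [2.57, 2.57, 3.14, 3.14, 3.14, 3.14].

INTERFACE

Orientations are given as [roll, pitch, yaw] about the fixed x, y, z axes, in that order (R = Rz(yaw) Ry(pitch) Rx(roll)).
In Python, from plant import bot gives the robot as it stands. The module is installed in compiled form; this text tells all that it offers.
- The arm moves only by the tool carry_out, never from a script. Its argument "plan" is a list of rows, each an object of numbers: "tx", "ty", "tz": the shift along the world's x, y, z in mm; "rx", "ry", "rz": the turn, a rotation vector about the world's x, y, z in rad. A call has 1 to 12 rows; each row shifts and turns the commanded pose from where the row before left it; what a row does not reach is not made up. A row lasts 1/10 s, in which the tool goes at most 50 mm and 8.59 degrees, less where a joint would pass 70% of its speed; a pose out of reach is approached as far as the arm can. A call with a gripper value outside its range is refused whole. "gripper" is the closure, from 0 (fully open) to 1 (shut), set as the call begins (left out, the last holds). The fingers move at their own pace and stop on an object; the grip force is fixed at half the most. Time passes only in rows, so rows that do not move let the fingers close. It gives the time, the measured TCP pose, the force, the opening and the grip force at its end, in the units of the state.
- bot.get_obs(): the state, without advancing time (a new reading comes with each control period).
- bot.capture(name): name is "scene" or "top"; returns the picture (400x640x3 uint8, red, green, blue); there is no depth.
- bot.camera_model(name): a dict with "camera_matrix" (3x3 intrinsics, pixels), "dist" ([k1, k2, p1, p2, k3] as OpenCV has them; the pictures are not rectified), "R" (3x3) and "t" (3): a world point X has camera coordinates R X + t. Camera axes: x right, y down, z forward; pixel columns grow to the right and rows downward; lengths in mm; the calibration is good to about 2 mm. A picture is of the moment at which its call begins. camera_model takes no time and is no camera call.
- bot.close_job(): hands the job in; it is judged then, once.
The state is a dict: "time": time; "joint_positions": joint angles; "dq": joint speeds; "tau": joint torques, N m; "tool_pos": TCP position; "tcp_rot": TCP orientation; "contact_force": force on the tool from outside, world axes, zero at the start; "moment": the same for the moment, N m; "grip_width": finger opening in mm; "finger_force": force on a finger pad.
Only numpy, scipy, OpenCV 4.12 (cv2) and the standard library are available. Lean on these libraries where they do the work, as an engineer would, in place of code of your own. Each camera call takes 0.05 s, during which the arm holds its last target. There are 200 camera calls.

## Working session

There is one attempt and no reset: what is moved stays moved. The work goes in short steps, Python scripts to look and compute and a tool call to move; the robot and the scene stay as the last step left them, time stands still between calls to the robot, and variables do not carry over. Pictures are saved under pics/ and viewed, at most 10 in all, crops included, and the job is handed in when it is done.

Besides the shell and the picture viewer there is one more tool, called after "Call:" as a command line: name --argument value ..., lists and objects as JSON in quotes. carry_out: Moves the arm, as the interface text tells. Its arguments: {"type":"object","properties":{"plan":{"type":"array"},"gripper":{"type":"number"}},"required":["plan"]}

```bash
mkdir -p pics
python3 - <<'E'
from plant import bot
import cv2, numpy as np
for n in("scene","top"):
    im=bot.capture(n); cv2.imwrite(f"pics/{n}0.png",im[:,:,::-1])
    m=bot.camera_model(n); print(n,np.round(m["camera_matrix"],1).tolist(),m["dist"],np.round(m["R"],4).tolist(),m["t"], (-np.array(m["R"]).T@np.array(m["t"])).round())
print(bot.get_obs(), bot.grip_point_offset)
E
```

```text
scene [[399.0, 0.0, 317.4], [0.0, 399.0, 208.0], [0.0, 0.0, 1.0]] [-0.06751482  0.          0.          0.          0.        ] [[-0.4964, -0.868, -0.0134], [-0.7299, 0.4256, -0.5348], [0.4699, -0.2557, -0.8448]] [268.03398119 460.73669    742.37742945] [120. 226. 877.]
top [[383.2, 0.0, 320.1], [0.0, 383.2, 203.2], [0.0, 0.0, 1.0]] [-0.08336599  0.          0.          0.          0.        ] [[-0.029, -0.9994, 0.0199], [-0.9987, 0.0281, -0.0428], [0.0422, -0.0211, -0.9989]] [  -6.44829715  546.93604969 1178.82936903] [ 496.    3. 1201.]
{'time': 0.1, 'joint_positions': array([-1.40502219e+00,  3.42673942e-01,  1.52490329e+00,  1.96023878e-05,
        1.27541438e+00, -1.45983170e-01]), 'dq': array([-0.00079578, -0.00105812, -0.00063088,  0.00161151, -0.00061957,
       -0.00074115]), 'tau': array([ 1.53541940e-03, -4.32005882e+01, -2.44693869e+01,  7.20076030e-02,
        5.26431471e-02, -4.73461262e-05]), 'tool_pos': array([ 161.00968406, -499.32411518,  226.10997218]), 'tcp_rot': array([-3.14021129e+00, -2.22046873e-04,  3.11751437e-01]), 'contact_force': array([-0.51382741,  0.2564987 ,  0.54891006]), 'moment': array([-0.03393365, -0.02830146, -0.02070246]), 'finger_force': 0.0, 'grip_width': 92.06561443306865} 18.8
```

View pics/scene0.png

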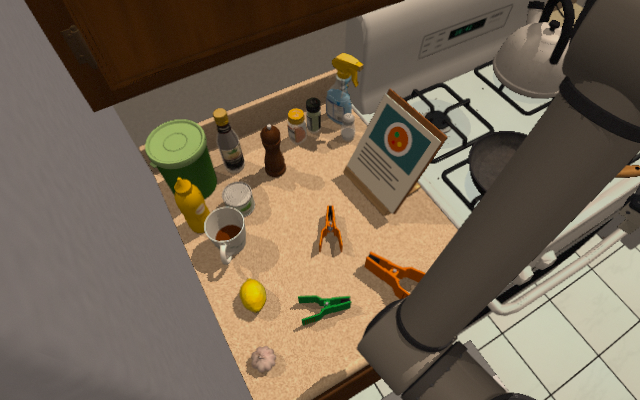

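View pics/top0.png

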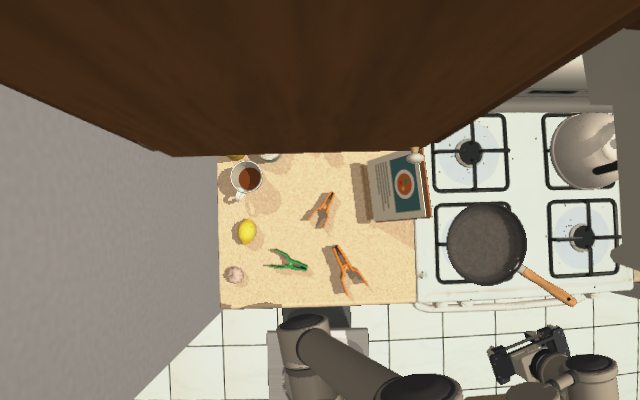

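The scene view shows the small orange clip at about (331,230) with jaws up-image. The large orange decoy is at (395,275), the green one at (325,308), and the stand corners run from (388,93) to (400,210). In the top view the clip is at (325,208) and the stand at (400,185).

```bash
cat > h.py <<'E'
import cv2, numpy as np
from plant import bot
M={n:bot.camera_model(n) for n in("scene","top")}
def ray(n,uv):
    m=M[n];R=np.array(m["R"]);t=np.array(m["t"]).ravel()
    p=cv2.undistortPoints(np.array([[uv]],float),np.array(m["camera_matrix"]),np.array(m["dist"]))[0,0]
    return -R.T@t, R.T@np.array([p[0],p[1],1.])
def onz(n,uv,z):
    c,d=ray(n,uv); return c+d*(z-c[2])/d[2]
def onplane(n,uv,p0,nn):
    c,d=ray(n,uv); return c+d*(nn@(p0-c))/(nn@d)
def tri(a,b):
    c1,d1=ray("scene",a);c2,d2=ray("top",b)
    d1=d1/np.linalg.norm(d1);d2=d2/np.linalg.norm(d2)
    s=np.linalg.lstsq(np.c_[d1,-d2],c2-c1,rcond=None)[0]
    p,q=c1+s[0]*d1,c2+s[1]*d2
    return (p+q)/2,np.linalg.norm(p-q)
def proj(n,X):
    m=M[n];R=np.array(m["R"]);t=np.array(m["t"]).ravel()
    return cv2.projectPoints(np.array(X,float).reshape(-1,3),cv2.Rodrigues(R)[0],t,np.array(m["camera_matrix"]),np.array(m["dist"]))[0].reshape(-1,2)
E
python3 - <<'E'
import cv2,numpy as np
s=cv2.imread("pics/scene0.png");t=cv2.imread("pics/top0.png")
a=cv2.resize(s[80:270,300:450],None,fx=4,fy=4,interpolation=cv2.INTER_CUBIC)[:,:]
b=cv2.resize(s[85:215,335:450],None,fx=4.6,fy=4.6,interpolation=cv2.INTER_CUBIC)
c=cv2.resize(t[140:240,300:440],None,fx=5.7,fy=5.7,interpolation=cv2.INTER_CUBIC)
d=cv2.resize(s[200:260,310:355],None,fx=10,fy=10,interpolation=cv2.INTER_CUBIC)[:598]
d=cv2.resize(s[200:259,310:355],None,fx=6,fy=10,interpolation=cv2.INTER_CUBIC)
bb=np.zeros((598,800,3),np.uint8);bb[:,:529]=b[:598,:529];bb[:590,530:800]=d
cv2.imwrite("pics/c1.png",bb);cv2.imwrite("pics/c2.png",c)
E
```

```text
(no output)
```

View pics/c1.png

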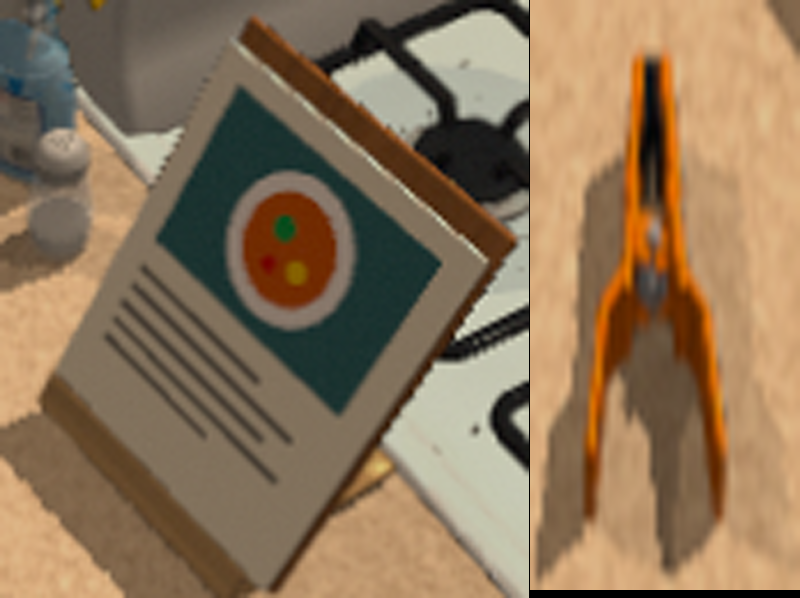

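View pics/c2.png

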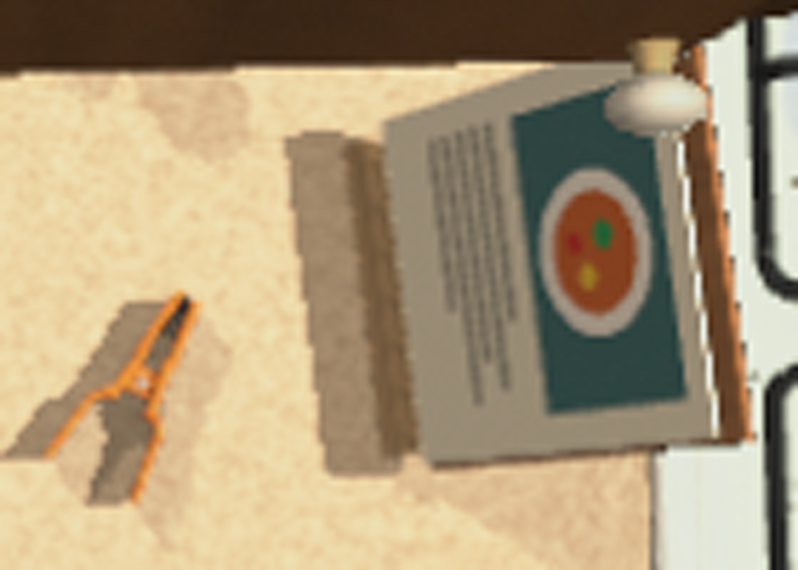

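Run:
```python
from h import *
np.set_printoptions(precision=1,suppress=True)
T=lambda x,y:(300+x/5.7-.4,140+y/5.7-.4); S=lambda x,y:(335+x/4.6-.4,85+y/4.6-.4); D=lambda x,y:(310+(x-530)/6-.4,200+y/10-.4)
print("clip top view z40")
for k,p in dict(hl=(48,455),hr=(137,500),jl=(182,293),jr=(197,303),hinge=(140,380)).items(): print(k,onz("top",T(*p),40))
print("clip scene z40")
for k,p in dict(hl=(590,480),hr=(720,480),jl=(640,58),jr=(672,58),hinge=(653,237)).items(): print(k,onz("scene",D(*p),40))
print("hinge tri",tri(D(653,237),T(140,380)))
print("board")
for k,(a,b) in dict(topnear_back=((515,243),(750,440)),paneltopnear=((490,262),(718,437)),panelbotnear=((265,588),(432,465)),panelbotfar=((57,380),(385,122)),pic_bn=((340,415),(548,413)),pic_tn=((442,263),(686,398)),pic_bf=((157,240),(512,117))).items():
    print(k,*tri(S(*a),T(*b)))
```

```text
clip top view z40
hl [497.3  16.5  40. ]
hr [472.1 -30.   40. ]
jl [581.5 -57.2  40. ]
jr [576.  -65.1  40. ]
hinge [535.8 -33.5  40. ]
clip scene z40
hl [488.4  22.8  40. ]
hr [463. -21.  40.]
jl [579.6 -53.6  40. ]
jr [572.9 -65.1  40. ]
hinge [532.5 -32.   40. ]
hinge tri (array([535.9, -33.8,  33.4]), np.float64(0.3745115940812608))
board
topnear_back [ 494.7 -300.2  232.9] 0.8823313693490396
paneltopnear [ 496.3 -288.3  224.7] 0.1323086600163956
panelbotnear [ 487.  -188.6   26. ] 4.06968087015076
panelbotfar [ 675.4 -172.5   11.8] 2.04000687099327
pic_bn [ 510.8 -232.7  125.4] 0.18750769293719535
pic_tn [ 514.7 -277.8  212. ] 0.3421589202137259
pic_bf [ 659.6 -220.5  122.5] 1.0796040666613298
```

Call:
carry_out --plan '[{"tx": 28, "ty": 40, "rz": -0.07}, {"tx": 28, "ty": 40, "rz": -0.07}, {"tx": 28, "ty": 40, "rz": -0.07}, {"tx": 28, "ty": 40, "rz": -0.07}, {"tx": 28, "ty": 40, "rz": -0.07}, {"tx": 28, "ty": 40, "rz": -0.07}, {"tx": 28, "ty": 40, "rz": -0.07}, {"tx": 28, "ty": 40, "rz": -0.07}, {"tx": 28, "ty": 40, "rz": -0.07}, {"tx": 28, "ty": 40, "rz": -0.07}, {"tx": 28, "ty": 40, "rz": -0.07}, {"tx": 28, "ty": 40, "rz": -0.07}]' --gripper 0

```text
invalid input at $.plan[0]: expected keys tx, ty, tz, rx, ry, rz
```

Call:
carry_out --plan '[{"tx": 28, "ty": 40, "tz": 0, "rx": 0, "ry": 0, "rz": -0.07}, {"tx": 28, "ty": 40, "tz": 0, "rx": 0, "ry": 0, "rz": -0.07}, {"tx": 28, "ty": 40, "tz": 0, "rx": 0, "ry": 0, "rz": -0.07}, {"tx": 28, "ty": 40, "tz": 0, "rx": 0, "ry": 0, "rz": -0.07}, {"tx": 28, "ty": 40, "tz": 0, "rx": 0, "ry": 0, "rz": -0.07}, {"tx": 28, "ty": 40, "tz": 0, "rx": 0, "ry": 0, "rz": -0.07}, {"tx": 28, "ty": 40, "tz": 0, "rx": 0, "ry": 0, "rz": -0.07}, {"tx": 28, "ty": 40, "tz": 0, "rx": 0, "ry": 0, "rz": -0.07}, {"tx": 28, "ty": 40, "tz": 0, "rx": 0, "ry": 0, "rz": -0.07}, {"tx": 28, "ty": 40, "tz": 0, "rx": 0, "ry": 0, "rz": -0.07}, {"tx": 28, "ty": 40, "tz": 0, "rx": 0, "ry": 0, "rz": -0.07}, {"tx": 28, "ty": 40, "tz": 0, "rx": 0, "ry": 0, "rz": -0.07}]' --gripper 0

```text
time: 1.3
tool_pos: [497.7, -17.7, 226.6]
tcp_rot: [3.141, 0.0, -0.531]
contact_force: [1.1, -1.7, -0.1]
grip_width: 91.8
finger_force: 0.0
```

Call:
carry_out --plan '[{"tx": 2, "ty": 5, "tz": -35, "rx": 0, "ry": 0, "rz": 0}, {"tx": 0, "ty": 0, "tz": -40, "rx": 0, "ry": 0, "rz": 0}, {"tx": 0, "ty": 0, "tz": -40, "rx": 0, "ry": 0, "rz": 0}, {"tx": 0, "ty": 0, "tz": -40, "rx": 0, "ry": 0, "rz": 0}, {"tx": 0, "ty": 0, "tz": -25, "rx": 0, "ry": 0, "rz": 0}, {"tx": 0, "ty": 0, "tz": -15, "rx": 0, "ry": 0, "rz": 0}, {"tx": 0, "ty": 0, "tz": -10, "rx": 0, "ry": 0, "rz": 0}, {"tx": 0, "ty": 0, "tz": -10, "rx": 0, "ry": 0, "rz": 0}, {"tx": 0, "ty": 0, "tz": -7, "rx": 0, "ry": 0, "rz": 0}, {"tx": 0, "ty": 0, "tz": 0, "rx": 0, "ry": 0, "rz": 0}]'

```text
time: 2.3
tool_pos: [498.8, -14.6, 4.3]
tcp_rot: [3.141, 0.001, -0.528]
contact_force: [-0.5, 0.1, 0.2]
grip_width: 91.8
finger_force: 0.0
```

Run:
```python
from h import *
a=bot.capture("scene")[180:280,270:400];b=bot.capture("top")[160:260,270:400]
c=np.hstack([cv2.resize(x,(400,308),interpolation=cv2.INTER_CUBIC) for x in(a,b)])
cv2.imwrite("pics/g1.png",c[:,:,::-1])
o=bot.get_obs();print(o["tool_pos"],o["contact_force"],o["joint_positions"])
```

```text
[499.40226846 -14.75268825   5.14189549] [-0.15889815  1.16291002 -0.21844605] [-1.83001275e-01  5.93447163e-01  1.84354790e+00 -1.18278135e-04
  7.03907547e-01  1.91607336e+00]
```

View pics/g1.png

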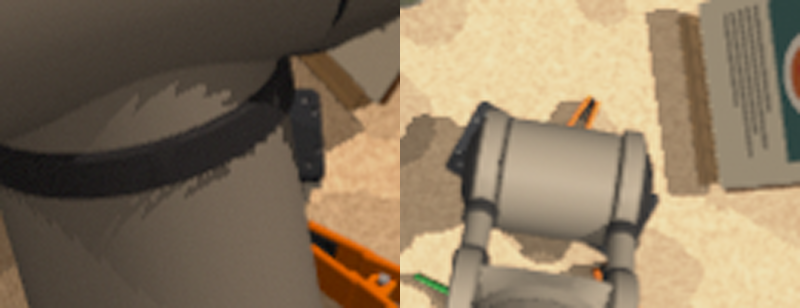

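The scene view is mostly blocked by the arm. In the top view the orange jaws stick out between the fingers at (583,112) in the crop, so the grasp is centred. I'll squeeze now.

Call:
carry_out --plan '[{"tx": 0, "ty": 0, "tz": 0, "rx": 0, "ry": 0, "rz": 0}, {"tx": 0, "ty": 0, "tz": 0, "rx": 0, "ry": 0, "rz": 0}, {"tx": 0, "ty": 0, "tz": 0, "rx": 0, "ry": 0, "rz": 0}, {"tx": 0, "ty": 0, "tz": 0, "rx": 0, "ry": 0, "rz": 0}, {"tx": 0, "ty": 0, "tz": 0, "rx": 0, "ry": 0, "rz": 0}, {"tx": 0, "ty": 0, "tz": 0, "rx": 0, "ry": 0, "rz": 0}, {"tx": 0, "ty": 0, "tz": 0, "rx": 0, "ry": 0, "rz": 0}, {"tx": 0, "ty": 0, "tz": 0, "rx": 0, "ry": 0, "rz": 0}, {"tx": 0, "ty": 0, "tz": 0, "rx": 0, "ry": 0, "rz": 0}, {"tx": 0, "ty": 0, "tz": 0, "rx": 0, "ry": 0, "rz": 0}]' --gripper 1

```text
time: 3.4
tool_pos: [499.2, -14.7, 4.8]
tcp_rot: [3.142, -0.0, -0.528]
contact_force: [-0.8, -0.5, 0.9]
grip_width: 26.0
finger_force: 29.6
```

Call:
carry_out --plan '[{"tx": 0, "ty": 0, "tz": 15, "rx": 0, "ry": 0, "rz": 0}, {"tx": 0, "ty": 0, "tz": 35, "rx": 0, "ry": 0, "rz": 0}, {"tx": 0, "ty": 0, "tz": 40, "rx": 0, "ry": 0, "rz": 0}, {"tx": 0, "ty": 0, "tz": 40, "rx": 0, "ry": 0, "rz": 0}, {"tx": -22, "ty": -8, "tz": 10, "rx": 0, "ry": 0, "rz": 0.102}, {"tx": -22, "ty": -8, "tz": 0, "rx": 0, "ry": 0, "rz": 0.102}, {"tx": -22, "ty": -8, "tz": 0, "rx": 0, "ry": 0, "rz": 0.102}, {"tx": -22, "ty": -8, "tz": 0, "rx": 0, "ry": 0, "rz": 0.102}, {"tx": -22, "ty": -8, "tz": 0, "rx": 0, "ry": 0, "rz": 0.102}, {"tx": -22, "ty": -8, "tz": 0, "rx": 0, "ry": 0, "rz": 0.102}]'

```text
time: 4.4
tool_pos: [365.9, -62.8, 144.6]
tcp_rot: [-3.142, 0.0, 0.088]
contact_force: [1.1, 0.3, -0.8]
grip_width: 25.9
finger_force: 29.6
```

Call:
carry_out --plan '[{"tx": 0, "ty": -24, "tz": 0, "rx": 0.067, "ry": 0.0056, "rz": 0}, {"tx": 0, "ty": -24, "tz": 0, "rx": 0.067, "ry": 0.0056, "rz": 0}, {"tx": 0, "ty": -24, "tz": 0, "rx": 0.067, "ry": 0.0056, "rz": 0}, {"tx": 0, "ty": -24, "tz": 0, "rx": 0.067, "ry": 0.0056, "rz": 0}, {"tx": 0, "ty": -24, "tz": 0, "rx": 0.067, "ry": 0.0056, "rz": 0}, {"tx": 0, "ty": -24, "tz": 0, "rx": 0.067, "ry": 0.0056, "rz": 0}, {"tx": 0, "ty": -24, "tz": 0, "rx": 0.067, "ry": 0.0056, "rz": 0}, {"tx": 0, "ty": 0, "tz": 0, "rx": 0, "ry": 0, "rz": 0}]'

```text
time: 5.2
tool_pos: [366.9, -234.4, 143.3]
tcp_rot: [-2.67, 0.0, 0.08]
contact_force: [1.0, 0.8, -1.0]
grip_width: 25.9
finger_force: 29.5
```

Run:
```python
from h import *
S=bot.capture("scene");T=bot.capture("top")
cv2.imwrite("pics/s2.png",S[:,:,::-1]);cv2.imwrite("pics/t2.png",T[:,:,::-1])
a=S[80:280,340:500];b=T[130:280,320:440]
c=np.hstack([cv2.resize(x,(400,500),interpolation=cv2.INTER_CUBIC) for x in(a,b)])
cv2.imwrite("pics/g2.png",c[:,:,::-1])
o=bot.get_obs();print(o["tool_pos"],o["tcp_rot"],o["contact_force"],o["joint_positions"],o["grip_width"])
```

```text
[ 366.67994855 -230.89944882  144.00872005] [-2.67004527e+00  8.90950013e-04  8.22833744e-02] [ 0.53644021  0.30691152 -0.95921255] [-0.92404058  0.47943293  1.66360764  0.24802211  1.41070065  0.47355976] 25.497447473363575
```

View pics/g2.png

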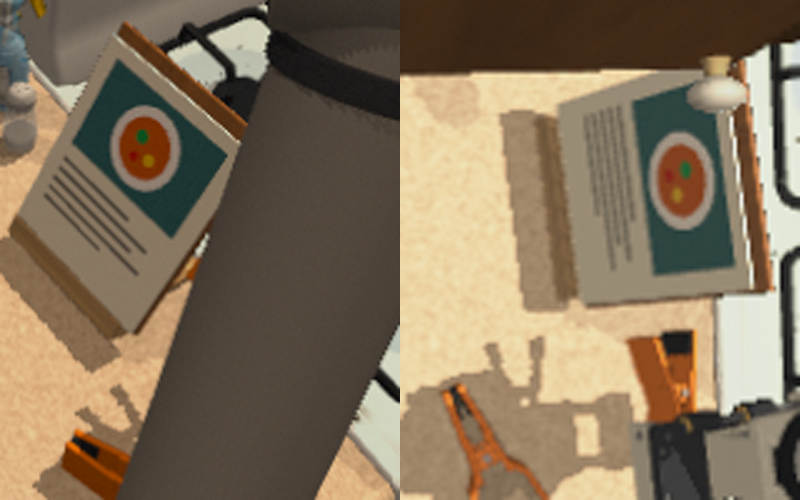

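The tilted grasp holds. In the top view the open jaws are at crop (628–692,335), pointing at the near edge of the board. I'll overlay predicted points to check how the clip sits in the gripper.

```bash
cat >> h.py <<'E'
a=0.083;th=np.radians(27)
yb=np.array([np.cos(a),np.sin(a),0]);zb=np.array([np.sin(th)*np.sin(a),-np.sin(th)*np.cos(a),np.cos(th)]);xb=np.cross(yb,zb)
def C(tcp,x,y,h): return tcp+(42+x)*yb+y*xb+(h-4.7)*zb
O=np.array([579.9,-178.4,21.8])+.7*xb
def B(x,y,z): return O+x*xb+y*yb+z*zb
E
python3 - <<'E'
from h import *
T=cv2.imread("pics/t2.png"); tcp=np.array([366.7,-230.9,144])
f=7;x0,y0,x1,y1=370,178,440,260
c=cv2.resize(T[y0:y1,x0:x1],None,fx=f,fy=f,interpolation=cv2.INTER_CUBIC)
pts=[C(tcp,50,-15,40),C(tcp,50,15,40),C(tcp,50,-15,0),C(tcp,0,0,40)]+[B(-4,-95,225),B(6,-95,240),B(-4,-95,30),B(1,-95,115)]
for i,p in enumerate(proj("top",pts)):
    u=((p-[x0,y0])*f+f/2).astype(int); print(i,p.round(1),u); cv2.drawMarker(c,tuple(map(int,u)),(255,0,255) if i<4 else (255,255,0),0,9,1)
c=cv2.resize(T[y0:y1,x0:x1],None,fx=f,fy=f,interpolation=cv2.INTER_CUBIC) if 0 else c
cv2.imwrite("pics/g3.png",c)
E
```

```text
0 [398.5 231.2] [203 375]
1 [407.1 229.9] [262 366]
2 [389.2 231.6] [137 378]
3 [405. 249.] [248 500]
4 [424.3 217.4] [383 279]
5 [431.3 216.7] [432 274]
6 [378.9 221.1] [ 65 304]
7 [398.3 219.4] [201 293]
```

View pics/g3.png

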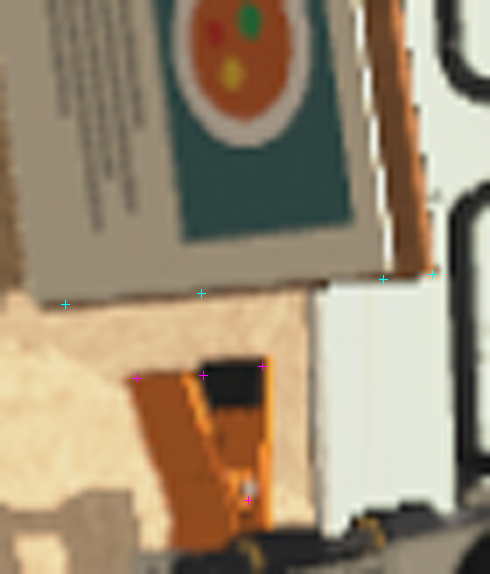

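The overlay agrees within 2–3 mm: jaw tips at crop (262,358) and (197,375), hinge at (250,490), board edge along (65,304)–(432,274). The clip sits about 2.5 mm further out than nominal. Next I move to just short of the edge.

Call:
carry_out --plan '[{"tx": 0, "ty": -7, "tz": -18, "rx": 0, "ry": 0, "rz": 0}, {"tx": 0, "ty": -6, "tz": -17, "rx": 0, "ry": 0, "rz": 0}, {"tx": 10, "ty": 0.8, "tz": 0, "rx": 0, "ry": 0, "rz": 0}, {"tx": 10, "ty": 0.8, "tz": 0, "rx": 0, "ry": 0, "rz": 0}, {"tx": 0, "ty": 0, "tz": 0, "rx": 0, "ry": 0, "rz": 0}, {"tx": 0, "ty": 0, "tz": 0, "rx": 0, "ry": 0, "rz": 0}]'

```text
time: 5.9
tool_pos: [387.7, -241.7, 110.5]
tcp_rot: [-2.672, -0.001, 0.085]
contact_force: [0.3, -0.4, -1.4]
grip_width: 25.6
finger_force: 29.6
```

Run:
```python
from h import *
T=bot.capture("top")[:,:,::-1]
o=bot.get_obs();print(o["tool_pos"],o["tcp_rot"],o["contact_force"])
f=8;x0,y0,x1,y1=365,190,440,260
c=cv2.resize(T[y0:y1,x0:x1],None,fx=f,fy=f,interpolation=cv2.INTER_CUBIC)
cv2.imwrite("pics/g4.png",c)
tcp=np.array([387,-242.1,109.7])
for p in proj("top",[C(tcp,50,-15,40),C(tcp,50,15,40),C(tcp,0,0,40),B(-4,-95,132),B(6,-95,132)]): print((p-[x0,y0])*f+f/2)
```

```text
[ 387.35164241 -241.77241955  110.33765408] [-2.67195205e+00 -5.89733098e-04  8.48851123e-02] [-0.22968889 -1.23819712 -1.04482074]
[279.81952251 270.75709246]
[345.81024413 261.70872863]
[329.84944951 409.05535353]
[290.95843668 238.3125259 ]
[312.95383438 235.44272076]
```

View pics/g4.png

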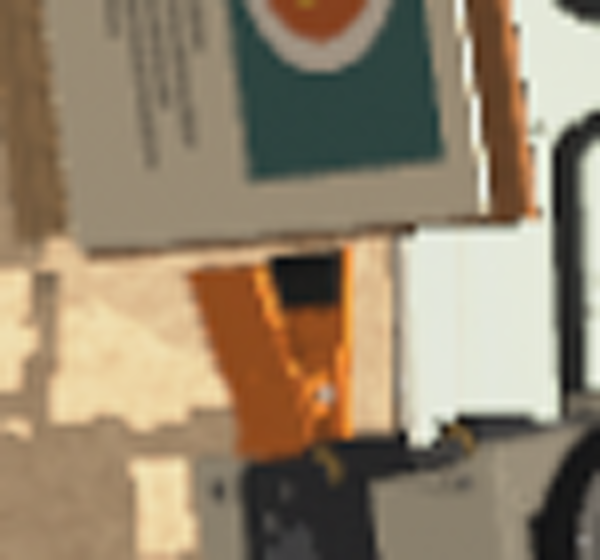

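The tips (273,266) and (343,252) straddle the stack, which is centred near (305,238), and are about 8 mm short of it. I'll insert now.

Call:
carry_out --plan '[{"tx": 7, "ty": 0.6, "tz": 0, "rx": 0, "ry": 0, "rz": 0}, {"tx": 7, "ty": 0.6, "tz": 0, "rx": 0, "ry": 0, "rz": 0}, {"tx": 6, "ty": 0.5, "tz": 0, "rx": 0, "ry": 0, "rz": 0}, {"tx": 0, "ty": 0, "tz": 0, "rx": 0, "ry": 0, "rz": 0}]'

```text
time: 6.35
tool_pos: [407.9, -240.4, 109.7]
tcp_rot: [-2.671, -0.001, 0.084]
contact_force: [0.7, 0.2, -0.7]
grip_width: 25.8
finger_force: 29.5
```

Call:
carry_out --plan '[{"tx": 5, "ty": 0.4, "tz": 0, "rx": 0, "ry": 0, "rz": 0}, {"tx": 4, "ty": 0.3, "tz": 0, "rx": 0, "ry": 0, "rz": 0}, {"tx": 4, "ty": 0.3, "tz": 0, "rx": 0, "ry": 0, "rz": 0}, {"tx": 0, "ty": 0, "tz": 0, "rx": 0, "ry": 0, "rz": 0}]'

```text
time: 6.75
tool_pos: [420.5, -239.4, 109.7]
tcp_rot: [-2.671, -0.0, 0.084]
contact_force: [0.5, 0.4, -0.1]
grip_width: 26.0
finger_force: 29.5
```

Run:
```python
from h import *
T=bot.capture("top")[:,:,::-1];S=bot.capture("scene")[:,:,::-1]
o=bot.get_obs();print(o["tool_pos"],o["tcp_rot"],o["contact_force"],o["moment"])
f=8
c=cv2.resize(T[190:260,375:435],None,fx=f,fy=f,interpolation=cv2.INTER_CUBIC)
d=cv2.resize(S[80:220,370:450],None,fx=4,fy=4,interpolation=cv2.INTER_CUBIC)
cv2.imwrite("pics/g5.png",np.hstack([c,d]))
```

```text
[ 420.06315399 -239.34758464  109.68233723] [-2.67095553e+00 -3.00481785e-05  8.39383763e-02] [ 0.03559421  0.04078321 -0.85042819] [-0.38282002  0.04403775  0.0034433 ]
```

View pics/g5.png

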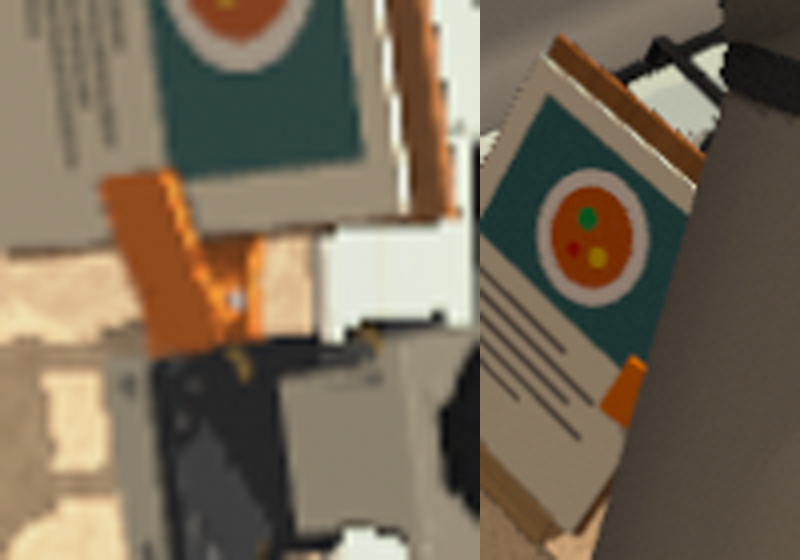

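The clip straddles the edge with no contact force: pivot at (236,300), edge at about y=236, so roughly 22 mm from hinge to edge. I'll let it close gradually.

Call:
carry_out --plan '[{"tx": 0, "ty": 0, "tz": 0, "rx": 0, "ry": 0, "rz": 0}, {"tx": 0, "ty": 0, "tz": 0, "rx": 0, "ry": 0, "rz": 0}, {"tx": 0, "ty": 0, "tz": 0, "rx": 0, "ry": 0, "rz": 0}, {"tx": 0, "ty": 0, "tz": 0, "rx": 0, "ry": 0, "rz": 0}]' --gripper 0.59

```text
time: 7.25
tool_pos: [420.0, -239.5, 109.8]
tcp_rot: [-2.671, -0.0, 0.084]
contact_force: [0.1, 0.4, -0.9]
grip_width: 37.9
finger_force: 9.0
```

Call:
carry_out --plan '[{"tx": 0, "ty": 0, "tz": 0, "rx": 0, "ry": 0, "rz": 0}, {"tx": 0, "ty": 0, "tz": 0, "rx": 0, "ry": 0, "rz": 0}, {"tx": 0, "ty": 0, "tz": 0, "rx": 0, "ry": 0, "rz": 0}, {"tx": 0, "ty": 0, "tz": 0, "rx": 0, "ry": 0, "rz": 0}]' --gripper 0.54

```text
time: 7.65
tool_pos: [420.1, -239.3, 109.8]
tcp_rot: [-2.671, -0.0, 0.084]
contact_force: [1.1, 0.1, -0.8]
grip_width: 42.1
finger_force: 6.7
```

Call:
carry_out --plan '[{"tx": 0, "ty": 0, "tz": 0, "rx": 0, "ry": 0, "rz": 0}, {"tx": 0, "ty": 0, "tz": 0, "rx": 0, "ry": 0, "rz": 0}, {"tx": 0, "ty": 0, "tz": 0, "rx": 0, "ry": 0, "rz": 0}, {"tx": 0, "ty": 0, "tz": 0, "rx": 0, "ry": 0, "rz": 0}]' --gripper 0.48

```text
time: 8.05
tool_pos: [420.1, -239.5, 109.8]
tcp_rot: [-2.671, -0.0, 0.084]
contact_force: [-0.0, -0.2, 0.7]
grip_width: 48.0
finger_force: 0.1
```

Call:
carry_out --plan '[{"tx": 0, "ty": 0, "tz": 0, "rx": 0, "ry": 0, "rz": 0}, {"tx": 0, "ty": 0, "tz": 0, "rx": 0, "ry": 0, "rz": 0}, {"tx": 0, "ty": 0, "tz": 0, "rx": 0, "ry": 0, "rz": 0}, {"tx": 0, "ty": 0, "tz": 0, "rx": 0, "ry": 0, "rz": 0}, {"tx": 0, "ty": 0, "tz": 0, "rx": 0, "ry": 0, "rz": 0}, {"tx": 0, "ty": 0, "tz": 0, "rx": 0, "ry": 0, "rz": 0}]' --gripper 0

```text
time: 8.65
tool_pos: [420.1, -239.4, 109.7]
tcp_rot: [-2.671, -0.0, 0.084]
contact_force: [0.0, -0.0, 0.2]
grip_width: 89.4
finger_force: 0.0
```

Call:
carry_out --plan '[{"tx": 0, "ty": -4.5, "tz": 8.9, "rx": 0, "ry": 0, "rz": 0}, {"tx": 0, "ty": -9, "tz": 18, "rx": 0, "ry": 0, "rz": 0}, {"tx": 1, "ty": -13.6, "tz": 26.7, "rx": 0, "ry": 0, "rz": 0}, {"tx": 1, "ty": -13.6, "tz": 26.7, "rx": 0, "ry": 0, "rz": 0}, {"tx": 1, "ty": -13.6, "tz": 26.7, "rx": 0, "ry": 0, "rz": 0}, {"tx": -20, "ty": -10, "tz": 20, "rx": 0, "ry": 0, "rz": 0}, {"tx": -30, "ty": -20, "tz": 0, "rx": 0, "ry": 0, "rz": 0}, {"tx": -30, "ty": -30, "tz": 0, "rx": 0, "ry": 0, "rz": 0}, {"tx": -30, "ty": -30, "tz": 0, "rx": 0, "ry": 0, "rz": 0}, {"tx": -30, "ty": -30, "tz": 0, "rx": 0, "ry": 0, "rz": 0}, {"tx": -30, "ty": -30, "tz": 0, "rx": 0, "ry": 0, "rz": 0}, {"tx": 0, "ty": 0, "tz": 0, "rx": 0, "ry": 0, "rz": 0}]'

```text
time: 9.85
tool_pos: [249.4, -447.1, 236.7]
tcp_rot: [-2.673, 0.001, 0.078]
contact_force: [0.3, -0.1, -0.1]
grip_width: 92.3
finger_force: 0.0
```

Run:
```python
from h import *
T=bot.capture("top")[:,:,::-1];S=bot.capture("scene")[:,:,::-1]
o=bot.get_obs();print(o["tool_pos"],o["contact_force"])
c=cv2.resize(T[140:240,360:440],None,fx=5,fy=5,interpolation=cv2.INTER_CUBIC)
d=cv2.resize(S[90:215,350:450],None,fx=4,fy=4,interpolation=cv2.INTER_CUBIC)
cv2.imwrite("pics/g6.png",np.hstack([c,d]))
```

```text
[ 252.51406555 -444.2071887   236.98904844] [0.02066713 0.08374519 0.07008716]
```

View pics/g6.png

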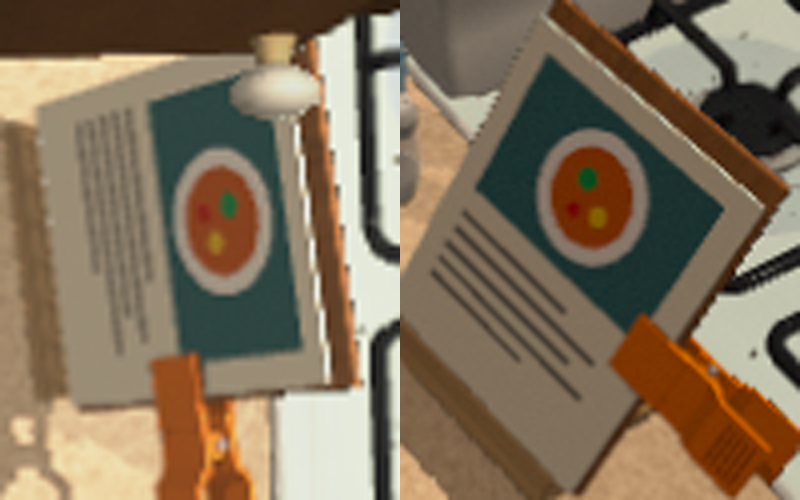

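The clip grips the panel and board squarely, about half way up the near edge: left crop (178,358), right crop (645,330). The panel hasn't moved. I'll hand it in.

```bash
python3 -c "
from plant import bot
print(bot.close_job())"
```

```text
the job is handed in; nothing more can be done
None
```

The orange clip now holds panel and board together by itself, square on the near edge about half way up, with the panel unmoved and the robot clear; I handed the job in after about 10 s of robot time (no verdict was shown).

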